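# Hook down the drop-front hatch of a slide cabinet

## Robot

A 6-joint arm with a two-finger parallel gripper is mounted at the origin on the work surface. World frame = base frame: x ahead of the robot, y to its left, z up, the work surface at z = 0. Lengths are in m, angles in degrees, forces in N, time in s.
With the tool pointing down it reaches from about 0.4 to 0.825 m from the base axis. Payload 7 kg.
Tool frame: the origin (TCP) lies between the finger pads; the fingertips stand 19 mm ahead of it and the grasp point (between the pads) is the TCP; z points along the fingers, y is the line along which they close (so a half turn about z gives the same grasp; the last joint's range is limited). The gripper opens to 88 mm and grips with 3 to 60 N. Pads are 19 mm wide; open, the fingers measure 130 mm over their backs; the gripper's body (78 mm by 193 mm) begins 47 mm behind the grasp point.
Start: joints at [89.846, 20.546, 0.682, 0, -70.136, -16.507], TCP at [0.194, 0.647, 0.246] pointing down, gripper open.
Joint ranges: [-176.03, 176.03], [-82.01, 121.73], [-58.28, 71.71], [-173.87, 95.51], [-174.79, -0.11], [-173.66, 173.66]. Speed limits (degrees/s): [136.94, 136.94, 172.46, 180, 180, 180].

## Interface

Orientations are given as [roll, pitch, yaw] about the fixed x, y, z axes, in that order (R = Rz(yaw) Ry(pitch) Rx(roll)).
In Python, from plant import r gives the robot as it stands. The module is installed in compiled form; this text tells all that it offers.
- The arm moves only by the shell command python3 -m pendant 'ROWS' [OPENING] [FORCE]. ROWS is JSON, a list of rows, each a list of 6 numbers: the shift along the tool's x, y, z in mm, then the turn, a rotation vector about the tool's x, y, z in rad. In form: [[tx, ty, tz, wx, wy, wz], ...]. A call has 1 to 20 rows; each row is the pose to reach, as a shift and turn from the pose commanded when the call began, along the tool's axes at that moment; what a row does not reach only later rows make up. A row lasts 1/8 s, in which the tool goes at most 62.5 mm and 10.7 degrees, less where a joint would pass 70% of its speed; a pose out of reach is approached as far as the arm can. A call with a gripper value outside its range is refused whole. OPENING is the finger opening in mm, from 0 to 87.6, set as the call begins (- or left out, the last holds). The fingers move at their own pace and stop on an object; FORCE is the grip in N (left out, the last holds). Time passes only in rows, so rows that repeat a pose let the fingers close. It gives the time, the measured TCP pose, the force, the opening and the grip force at its end, in the units of the state.
- r.get_state(): the state, without advancing time (a new reading comes with each control period).
- r.capture(name): name is "side" or "top"; returns the picture (480x640x3 uint8, red, green, blue); there is no depth.
- r.camera_params(name): a dict with "mtx" (3x3 intrinsics, pixels), "distortion" ([k1, k2, p1, p2, k3] as OpenCV has them; the pictures are not rectified), "rvec" (rotation vector, rad) and "tvec" (3), from world to camera coordinates, as OpenCV has them. Camera axes: x right, y down, z forward; pixel columns grow to the right and rows downward; lengths in m; the calibration is good to about 2 mm. A picture is of the moment at which its call begins. camera_params takes no time and is no camera call.
- r.close_job(): hands the job in; it is judged then, once.
The state is a dict: "time_s": time; "joints": joint angles; "qd": joint speeds; "joint_torque": joint torques, N m; "tcp_pos": TCP position; "eef_rot": TCP orientation; "contact_force": force on the tool from outside, world axes, zero at the start; "moment": the same for the moment, N m; "gripper_width": finger opening in m; "gripper_force": force on a finger pad.
Only numpy, scipy, OpenCV 4.12 (cv2) and the standard library are available. Lean on these libraries where they do the work, as an engineer would, in place of code of your own. Each camera call takes 0.05 s, during which the arm holds its last target. There are 200 camera calls.

## Task

Take the pole with the bent hook from its rest, drop its hook into the steel eye on the hatch of the slide cabinet and swing the hatch fully down. Then lay the hooked pole back in the rest it came from, as it lay before. Work the hatch with the pole only, keep the arm and gripper off the cabinet, and leave the straight pole alone.

Things in the scene. Friction and masses are not known exactly. Their poses are not given: they have to be found in the camera images.
- hook_pole: Hooked pole, 0.08 to 0.16 kg. White handle 200 long, 18 wide, 24 high (grip across the 18, from above); an 8 mm steel shaft runs on along its axis and ends, 200 from the handle's centre, in an 8 mm prong bent down and a little forward. Origin: handle centre, about the centre of mass. x along the pole to the hook, z up. It starts level in its own rest, origin 90 above the bench, prong hanging free.
- rest_a: Fixed steel rest of the hooked pole; origin on the bench under the handle's centre, x along the pole to the hook. Two forks, 12 thick, 70 before and behind the centre, carry the handle's underside at 78 above the bench; slots about 24 wide that flare to about 50 at the top, 103 up. Between the forks it is free down to the base plate, 12 up. The straight pole's rest is the same.
- hook_tip (a point): Lower end of the hooked pole's prong: 212 along the pole's x and 50 below the handle's axis (the prong starts at 200 and leans 15 degrees forward). Axes as the pole's.
- cabinet: Fixed cream slide cabinet, 180 deep (x), 240 wide (y), 270 high. Origin: centre of its underside, on the bench. Its front faces its own -x, sideways across the bench: two shut dark drawer fronts that do not open below, the dark grey hatch with the eye above. The hatch is 110 high and hinged along its lower edge; the hinge line runs along y at x = -94, z = 140.
- eye (a point): Centre of the steel eye: a ring, 50 clear inside, wire 6, that stands out from the hatch near its top and lies flat when the hatch is shut, so a hook drops in from above. Shut, it is 50 out from the hinge line (to the cabinet's -x) and 105 above it, 245 above the bench. Axes are the hatch's, shut the same as the cabinet's; z is the ring's axis.
- hatch (a joint): Hatch angle: 0 shut (upright), 1.57 fully down (level, at its stop); starts at 0 to 0.1. Its top swings out and down to the cabinet's -x. The hinge is stiff (about 1 N at the eye): below 0.35 rad it stays where left, past 0.6 it sinks by itself in about 3 s. So draw it to 0.6 to 0.9, ease the hook back about 15 to hang loose in the eye, then lift it out; under pull it may jam.
- plain_pole: Straight pole: the same handle and rest, but its shaft ends in a flat steel disc of 28 mm diameter, no hook. Origin and axes as for the hooked pole. Not to be moved.

How it is judged:
By the outcome, as a careful person would: the job done as asked, in the order asked, and still so for the second after the job is handed in, with the robot touching nothing.
It also fails if it takes over 54 s, if anything falls off the work surface, if the arm or the gripper's body presses on something with over 40 N, if the wrist force passes 120 N, or if a joint passes its speed limit or range.

## Working session

There is one attempt and no reset: what is moved stays moved. The work goes in short steps, Python scripts to look and compute and a shell command to move; the robot and the scene stay as the last step left them, time stands still between calls to the robot, and variables do not carry over. Pictures are saved under pics/ and viewed, at most 10 in all, crops included, and the job is handed in when it is done.

```bash
mkdir -p pics
cat > h.py <<'E'
import numpy as np, cv2
from plant import r
from scipy.spatial.transform import Rotation as R
def ray(n,uv):
    c=r.camera_params(n);K=np.array(c["mtx"]);d=np.array(c["distortion"]);M=cv2.Rodrigues(np.array(c["rvec"],float))[0];t=np.array(c["tvec"],float).ravel()
    p=cv2.undistortPoints(np.array([[uv]],float),K,d)[0,0]
    v=M.T@np.array([p[0],p[1],1.]);return -M.T@t,v/np.linalg.norm(v)
def plane(n,uv,z):
    o,v=ray(n,uv);return o+v*(z-o[2])/v[2]
def tri(a,b):
    o,v=ray("top",a);p,w=ray("side",b)
    s=np.linalg.lstsq(np.c_[v,-w],p-o,rcond=None)[0];A=o+v*s[0];B=p+w*s[1]
    return (A+B)/2,np.linalg.norm(A-B)
def proj(n,P):
    c=r.camera_params(n);return cv2.projectPoints(np.array(P,float).reshape(-1,3),np.array(c["rvec"],float),np.array(c["tvec"],float),np.array(c["mtx"]),np.array(c["distortion"]))[0][:,0]
def snap(n,f):
    im=r.capture(n);cv2.imwrite("pics/"+f,im[:,:,::-1]);return im
E
python3 - <<'E'
from h import *
for n in("top","side"):
    snap(n,n+"0.png");print(n,ray(n,(320,240)))
s=r.get_state();print(s)
E
```

```text
top (array([ 0.37472262, -0.04969171,  1.40183147]), array([ 0.11615128, -0.01014172, -0.99317976]))
side (array([0.48716535, 0.69122659, 0.59600531]), array([ 0.07669276, -0.86109592, -0.50262515]))
{'time_s': 0.1, 'joints': array([ 8.98464188e+01,  2.05871568e+01,  6.38494413e-01, -1.83367445e-02,
       -7.01352732e+01, -1.65082436e+01]), 'qd': array([ 0.00483745, -0.03252589,  0.07043979,  0.07828698,  0.00355918,
       -0.10332648]), 'joint_torque': array([-2.35984517e-03, -5.84164023e+01,  2.93752956e+01,  7.01557964e+00,
        1.02195988e-02, -5.52056918e-05]), 'tcp_pos': array([0.19342492, 0.64626203, 0.24471242]), 'eef_rot': array([ 1.79914626e+02, -7.32480688e-03, -1.66680628e+01]), 'contact_force': array([-0.2793821 ,  1.06915863, -0.94094707]), 'moment': array([-0.06193736,  0.02177026,  0.00910158]), 'gripper_force': 0.0, 'gripper_width': 0.08748489778404316}
```

View pics/top0.png

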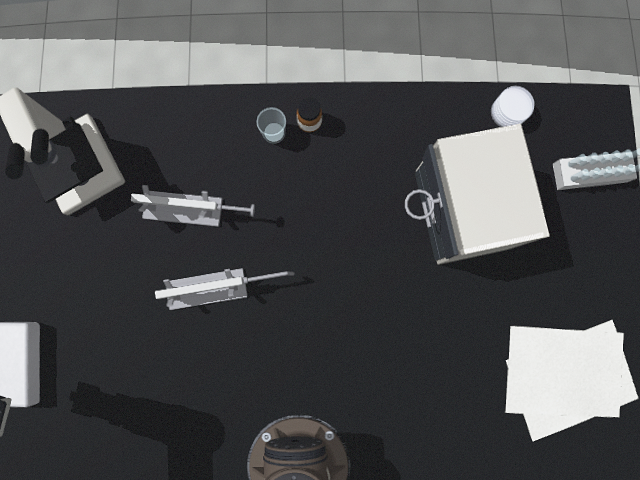

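View pics/side0.png

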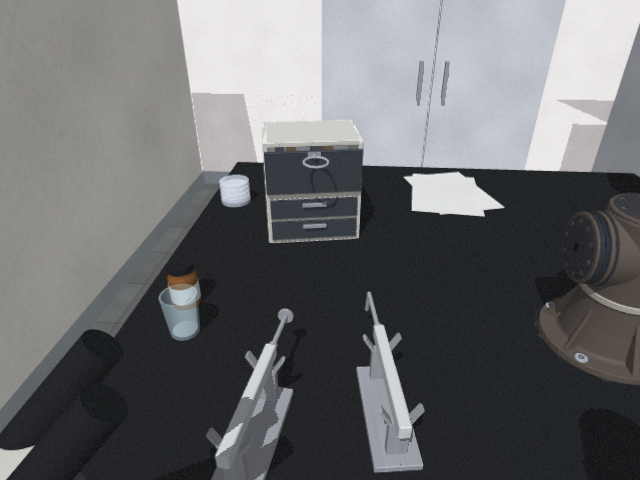

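Top view: the hooked pole is the lower one, with its handle from (155,295) to (243,280) and its hook near (292,274). The cabinet is on the right, with the eye at about (419,205). Side view: the eye is at (316,162) and the hooked pole on the right, its hook at (368,293).

```bash
cat > m.py <<'E'
from h import *
im=cv2.imread("pics/top0.png").astype(int)
g=im.min(2)
def blob(x0,x1,y0,y1,th):
    m=np.zeros(g.shape,np.uint8);m[y0:y1,x0:x1]=(g[y0:y1,x0:x1]>th)*255
    n,l,s,c=cv2.connectedComponentsWithStats(m);k=1+s[1:,4].argmax()
    ct,_=cv2.findContours((l==k).astype(np.uint8),cv2.RETR_EXTERNAL,cv2.CHAIN_APPROX_NONE);return ct[0],s[k]
ct,s=blob(140,260,255,320,215);print("handle",s)
P=np.array([plane("top",p[0],.102)[:2] for p in ct]);rc=cv2.minAreaRect((P*1000).astype(np.float32));print(rc)
print("uv",cv2.boxPoints(cv2.minAreaRect(ct)).round(1).tolist())
ct,s=blob(400,560,115,275,190);print("cab",s)
P=np.array([plane("top",p[0],.27)[:2] for p in ct]);rc=cv2.minAreaRect((P*1000).astype(np.float32));print(rc);print(cv2.boxPoints(rc).round(1).tolist())
print("eye",tri((419,205),(316,162)), plane("top",(419,205),.245))
print("hook end",tri((292,274),(368,293)),plane("top",(292,274),.09))
print("handle axis ends z.102",plane("top",(155,295),.102),plane("top",(243,280),.102))
E
python3 m.py
python3 - <<'E'
import cv2,numpy as np
a=cv2.imread("pics/top0.png");b=cv2.imread("pics/side0.png")
c=cv2.resize(a[255:325,140:310],(800,330),interpolation=cv2.INTER_CUBIC)
d=cv2.resize(a[180:270,400:490],(260,260),interpolation=cv2.INTER_CUBIC);e=cv2.resize(b[120:210,255:370],(332,260),interpolation=cv2.INTER_CUBIC)
z=np.zeros((590,800,3),np.uint8);z[:330]=c;z[330:,:260]=d;z[330:,280:612]=e;cv2.imwrite("pics/c0.png",z)
E
```

```text
handle [155 277  87  21 568]
((425.8096008300781, 213.42880249023438), (15.102066040039062, 195.88157653808594), 8.676380157470703)
uv [[154.6999969482422, 291.1000061035156], [240.10000610351562, 276.5], [241.1999969482422, 283.1000061035156], [155.8000030517578, 297.70001220703125]]
cab [  438   115   111   139 10127]
((623.5650634765625, -422.18743896484375), (266.2677001953125, 203.9267578125), 10.307662963867188)
[[474.29998779296875, -345.70001220703125], [510.79998779296875, -546.2999877929688], [772.7999877929688, -498.70001220703125], [736.2999877929688, -298.0]]
eye (array([ 0.57967177, -0.26511076,  0.24129309]), np.float64(0.0024689306081333738)) [ 0.57776859 -0.26442755  0.245     ]
hook end (array([0.45466167, 0.00199748, 0.08068355]), np.float64(0.0041607800754940244)) [0.45203619 0.00180457 0.09      ]
handle axis ends z.102 [0.40966196 0.31070745 0.102     ] [0.44000851 0.11132191 0.102     ]
```

View pics/c0.png

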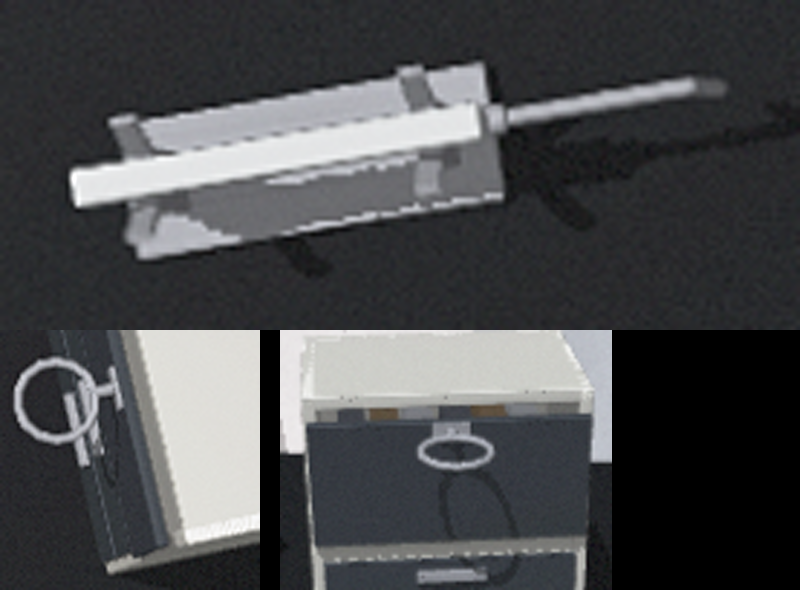

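The crop confirms the eye centre at top (419.4,204.6) and side (315.6,161.9), with the handle clean and the prong at its right end. The handle centre, hook position and eye height all agree with the sizes given. Next I need the cabinet yaw and the first shift.

```bash
cat >> h.py <<'E'
def go(P,yaw,pose=None):
    "shift mm and turn from commanded/measured pose to tool-down pose"
    s=r.get_state();p,e=(s["tcp_pos"],s["eef_rot"]) if pose is None else pose
    A=R.from_euler("xyz",e,degrees=True);B=R.from_euler("xyz",[180,0,yaw],degrees=True)
    return (A.inv().apply(np.array(P)-p)*1000).round(1),(A.inv()*B).as_rotvec().round(4)
E
python3 - <<'E'
from h import *
for a,b in(((521,126),(549,236)),((440,147),(457.5,256)),((457.5,256),(549,236))):
    A,B=plane("top",a,.27),plane("top",b,.27);d=B-A;print(A,B,np.linalg.norm(d),np.degrees(np.arctan2(d[1],d[0])))
print(go([.4258,.2134,.2],-81.3))
E
```

```text
[ 0.73638559 -0.4816211   0.27      ] [ 0.5061637  -0.52436399  0.27      ] 0.23415609184241348 -169.48224642224687
[ 0.69207379 -0.30823296  0.27      ] [ 0.46983527 -0.33275323  0.27      ] 0.22358711951108562 -173.70384388617063
[ 0.46983527 -0.33275323  0.27      ] [ 0.5061637  -0.52436399  0.27      ] 0.1950242016602777 -79.26443510432476
(array([346.8, 348. ,  45.3]), array([ 1.300e-03, -1.000e-03,  1.128e+00]))
```

```bash
python3 -m pendant '[[43,43,5,0,0,0.14],[87,87,11,0,0,0.28],[130,130,17,0,0,0.42],[173,174,22,0,0,0.56],[217,217,28,0,0,0.7],[260,261,34,0,0,0.84],[303,304,40,0,0,0.98],[347,348,45,0,0,1.128],[347,348,45,0,0,1.128],[347,348,45,0,0,1.128],[347,348,45,0,0,1.128]]' 60
python3 - <<'E'
from h import *
snap("side","side1.png");snap("top","top1.png")
print(r.get_state()["joints"],go([.4258,.2134,.09],-81.3))
E
```

```text
time_s: 1.48
tcp_pos: [0.4259, 0.2147, 0.2006]
eef_rot: [-180.0, 0.0, -81.2]
contact_force: [0.4, 1.0, -0.0]
gripper_width: 0.0599
gripper_force: 0.0
[ 5.04879173e+01  3.77849466e+00 -2.73187037e+01 -2.15252330e-03
 -5.88953738e+01 -4.16442995e+01] (array([  1.5,   0.2, 110.6]), array([-0.0001,  0.0001,  0.0025]))
```

View pics/side1.png

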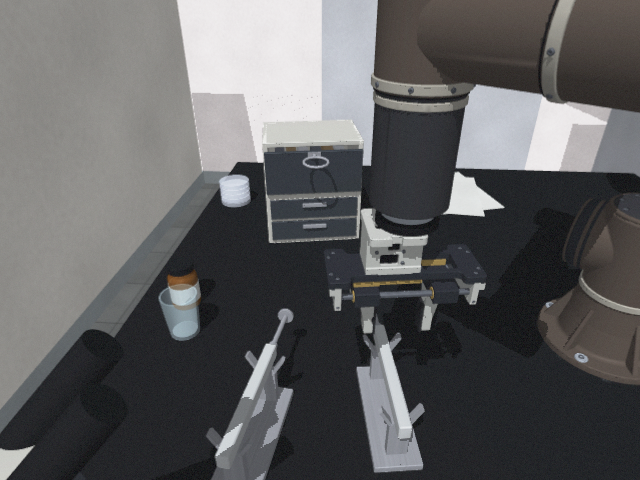

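The open fingers, near (367,325) and (428,325), sit either side of the hooked pole's line. The straight pole is well clear, so I'll descend and grip.

```bash
python3 -m pendant '[[1,0,40,0,0,0],[1,0,80,0,0,0],[1,0,100,0,0,0],[1,0,110,0,0,0],[1,0,110,0,0,0],[1,0,110,0,0,0]]' && python3 -m pendant '[[0,0,0,0,0,0],[0,0,0,0,0,0],[0,0,0,0,0,0],[0,0,0,0,0,0],[0,0,0,0,0,0],[0,0,0,0,0,0]]' 5 45
python3 - <<'E'
from h import *
s=r.get_state();print(s["tcp_pos"],s["contact_force"],s["moment"])
E
```

```text
time_s: 2.33
tcp_pos: [0.4268, 0.2135, 0.0914]
eef_rot: [-179.9, 0.0, -81.2]
contact_force: [0.4, -0.2, 0.1]
gripper_width: 0.0599
gripper_force: 0.0
time_s: 3.08
tcp_pos: [0.4263, 0.2127, 0.0906]
eef_rot: [180.0, -0.0, -81.3]
contact_force: [-0.3, 0.7, 1.5]
gripper_width: 0.0176
gripper_force: 45.0
[0.42633694 0.2127408  0.09059456] [-0.28113624  0.71819667  1.47474706] [-0.01608745  0.13504528 -0.05654093]
```

```bash
python3 -m pendant '[[0,0,-15,0,0,0],[0,0,-40,0,0,0],[0,0,-90,0,0,0],[0,0,-145,0,0,0],[0,0,-200,0,0,0],[0,0,-245,0,0,0],[0,0,-245,0,0,0],[0,0,-245,0,0,0]]'
python3 - <<'E'
from h import *
print(go([.5404,-.0566,.335],-79.5))
E
```

```text
time_s: 4.08
tcp_pos: [0.4258, 0.2125, 0.3346]
eef_rot: [179.9, -0.0, -81.3]
contact_force: [0.9, -0.8, -1.1]
gripper_width: 0.0175
gripper_force: 45.0
(array([283.4, -72.6,  -0.4]), array([ 0.0013, -0.0001, -0.0314]))
```

```bash
python3 -m pendant '[[45,-12,0,0,0,-0.008],[95,-24,0,0,0,-0.016],[150,-38,0,0,0,-0.024],[205,-52,0,0,0,-0.03],[255,-65,0,0,0,-0.031],[283,-73,0,0,0,-0.031],[283,-73,0,0,0,-0.031],[283,-73,0,0,0,-0.031],[283,-73,0,0,0,-0.031]]'
python3 - <<'E'
from h import *
a=snap("top","top2.png");b=snap("side","side2.png")
s=r.get_state();print(s["tcp_pos"],s["eef_rot"])
T=R.from_euler("xyz",s["eef_rot"],degrees=True)
for v in([.2,0,0],[.212,0,.05]):
    P=s["tcp_pos"]+T.apply(v);print(P,proj("top",P),proj("side",P))
z=np.zeros((400,800,3),np.uint8)
z[:,:400]=cv2.resize(a[160:260,370:470],(400,400),interpolation=cv2.INTER_CUBIC);z[:,400:]=cv2.resize(b[80:180,265:365],(400,400),interpolation=cv2.INTER_CUBIC)
cv2.imwrite("pics/c2.png",z[:,:,::-1])
E
```

```text
time_s: 5.2
tcp_pos: [0.541, -0.0552, 0.3351]
eef_rot: [180.0, 0.0, -79.5]
contact_force: [0.4, -0.2, -0.9]
gripper_width: 0.0175
gripper_force: 45.0
[ 0.5411307  -0.05514237  0.33561122] [-1.79991195e+02  4.52498809e-03 -7.94397487e+01]
[ 0.57778458 -0.25175491  0.33559543] [[420.81704087 196.62755738]] [[316.5401144  122.05399778]]
[ 0.57999064 -0.26354638  0.28559448] [[422.14216318 200.2669937 ]] [[316.19564227 143.20610781]]
```

View pics/c2.png

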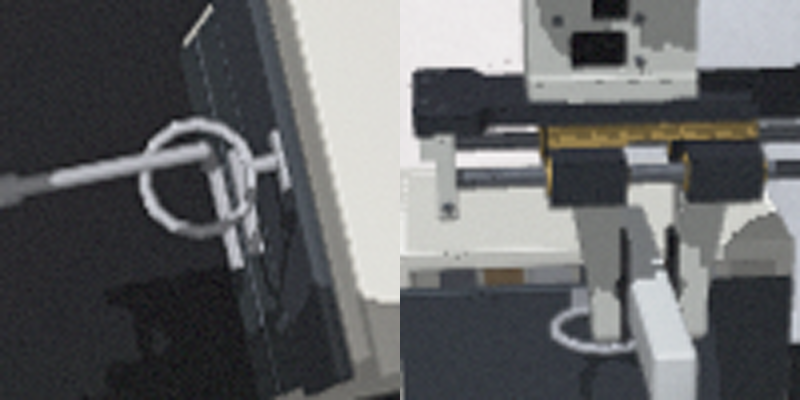

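The prong is inside the ring's outline. In the top crop the bend is at (422,197), within 1 px of the prediction, and the ring centre is at (419.5,204.5). Lowering it now.

```bash
python3 -m pendant '[[0,0,15,0,0,0],[0,0,30,0,0,0],[0,0,45,0,0,0],[0,0,58,0,0,0],[0,0,62,0,0,0],[0,0,62,0,0,0],[0,0,62,0,0,0]]'
python3 - <<'E'
from h import *
import math
for t in(0,.1,.2,.3,.45,.6,.75,.85): print(t, 50-(50*math.cos(t)+105*math.sin(t)), 105-(105*math.cos(t)-50*math.sin(t)))
a=snap("top","top3.png");cv2.imwrite("pics/c3.png",cv2.resize(a[160:260,370:470],(400,400),interpolation=cv2.INTER_CUBIC)[:,:,::-1])
E
```

```text
time_s: 6.18
tcp_pos: [0.5417, -0.0559, 0.2741]
eef_rot: [-179.9, -0.0, -79.5]
contact_force: [0.5, -0.7, -1.4]
gripper_width: 0.0177
gripper_force: 45.0
0 0.0 0.0
0.1 -10.232717011818252 5.516233478148706
0.2 -19.863608625543506 12.026475866422686
0.3 -28.796446155720957 19.465678974878344
0.45 -40.69373619931301 32.201330958530434
0.6 -50.55424045196263 46.57188410423555
0.75 -58.15651324614113 62.25460676941552
0.85 -61.883599833979844 73.2657899390915
```

View pics/c3.png

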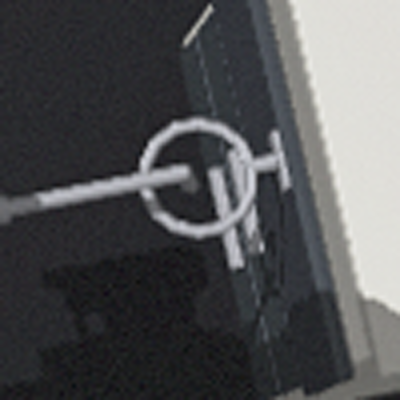

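The hook is in the ring and its shaft crosses over the outer wire. I'll draw it out along the hatch's arc.

```bash
python3 -m pendant '[[-8,0,0,0,0,0],[-16,0,0,0,0,0],[-22,0,5,0,0,0],[-30,0,12,0,0,0],[-36,0,19,0,0,0],[-43,0,27,0,0,0],[-48,0,35,0,0,0],[-54,0,43,0,0,0],[-54,0,43,0,0,0]]'
python3 - <<'E'
from h import *
b=snap("side","side4.png");a=snap("top","top4.png")
z=np.zeros((400,800,3),np.uint8)
z[:,:400]=cv2.resize(a[160:260,370:470],(400,400),interpolation=cv2.INTER_CUBIC);z[:,400:]=cv2.resize(b[100:240,245:385],(400,400),interpolation=cv2.INTER_CUBIC)
cv2.imwrite("pics/c4.png",z[:,:,::-1])
E
```

```text
time_s: 7.35
tcp_pos: [0.531, -0.0024, 0.2297]
eef_rot: [179.9, 0.0, -79.5]
contact_force: [0.2, 1.0, -0.4]
gripper_width: 0.0177
gripper_force: 45.0
```

View pics/c4.png

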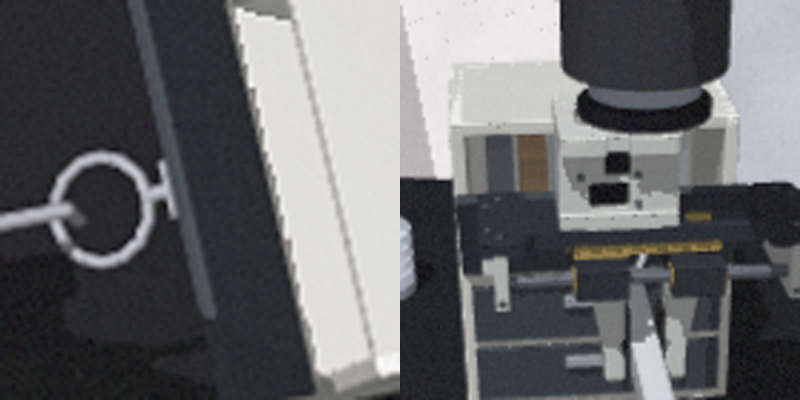

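The ring follows the prong, which now bears on the outer wire, and the hatch is partly open at about 0.5 rad. Next I draw on to about 0.75, ease back and lift out.

```bash
python3 -m pendant '[[-4,0,9,0,0,0],[-7,0,18,0,0,0],[-10,0,27,0,0,0],[-12,0,36,0,0,0],[-12,0,36,0,0,0],[-5,0,38,0,0,0],[1,0,38,0,0,0],[1,0,30,0,0,0],[1,0,15,0,0,0],[1,0,0,0,0,0],[1,0,-20,0,0,0],[1,0,-40,0,0,0],[1,0,-40,0,0,0]]'
python3 - <<'E'
from h import *
b=snap("side","side5.png");a=snap("top","top5.png")
z=np.zeros((400,800,3),np.uint8)
z[:,:400]=cv2.resize(a[160:260,370:470],(400,400),interpolation=cv2.INTER_CUBIC);z[:,400:]=cv2.resize(b[100:240,245:385],(400,400),interpolation=cv2.INTER_CUBIC)
cv2.imwrite("pics/c5.png",z[:,:,::-1])
E
```

```text
time_s: 9.07
tcp_pos: [0.5328, -0.0036, 0.2733]
eef_rot: [-179.7, 0.0, -79.5]
contact_force: [-0.6, -0.6, -1.3]
gripper_width: 0.0179
gripper_force: 45.0
```

View pics/c5.png

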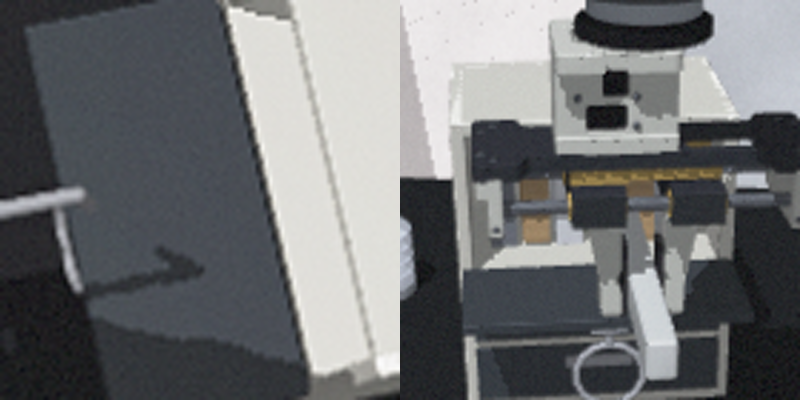

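The hatch has swung down, the ring now stands vertical, and the hook is free. Returning to above the rest.

Run:
```python
from h import *
print(go([.4263,.2127,.22],-81.3))
```

```text
(array([-232. ,   64.2,   50.8]), array([-0.0006,  0.0003,  0.0312]))
```

```bash
python3 -m pendant '[[-30,8,-10,0,0,0.005],[-75,21,-10,0,0,0.01],[-125,35,0,0,0,0.02],[-175,48,20,0,0,0.03],[-215,60,45,0,0,0.031],[-232,64,51,0,0,0.031],[-232,64,51,0,0,0.031],[-232,64,51,0,0,0.031],[-232,64,51,0,0,0.031]]'
cat > m2.py <<'E'
from h import *
b=snap("side","side6.png");a=snap("top","top6.png")
s=r.get_state();T=R.from_euler("xyz",s["eef_rot"],degrees=True);print(s["tcp_pos"],s["eef_rot"],s["moment"])
for v in([.2,0,0],[.212,0,.05],[-.1,.0,-.012],[-.1,0,.012]):
    P=s["tcp_pos"]+T.apply(v);print(P.round(4),proj("top",P).round(1),proj("side",P).round(1))
t=proj("top",s["tcp_pos"]+T.apply([.2,0,0]))[0].astype(int);u=proj("side",s["tcp_pos"]+T.apply([-.1,0,0]))[0].astype(int)
def crop(im,c,h,k):return cv2.resize(im[max(c[1]-h,0):,max(c[0]-h,0):][:2*h,:2*h],(k,k),interpolation=cv2.INTER_CUBIC)
print(t,u)
z=np.hstack([crop(a,t,50,400),crop(b,u,100,400)]);cv2.imwrite("pics/c6.png",z[:,:,::-1])
E
python3 m2.py
```

```text
time_s: 10.3
tcp_pos: [0.4272, 0.212, 0.22]
eef_rot: [-180.0, 0.0, -81.4]
contact_force: [-0.9, 0.2, -1.4]
gripper_width: 0.0175
gripper_force: 45.0
[0.42703633 0.21205409 0.21990497] [-1.79970698e+02  2.10568520e-02 -8.13715509e+01] [ 0.10358962 -0.02906226 -0.02682821]
[0.457  0.0143 0.2198] [[283.3 268. ]] [[372.1 232.7]]
[0.4589 0.0025 0.1698] [[290.1 268.6]] [[369.4 253.6]]
[0.412  0.3109 0.2319] [[137.5 292.3]] [[415.9 352.1]]
[0.412  0.3109 0.2079] [[141.  292.7]] [[413.7 367.3]]
[283 267] [414 359]
```

View pics/c6.png

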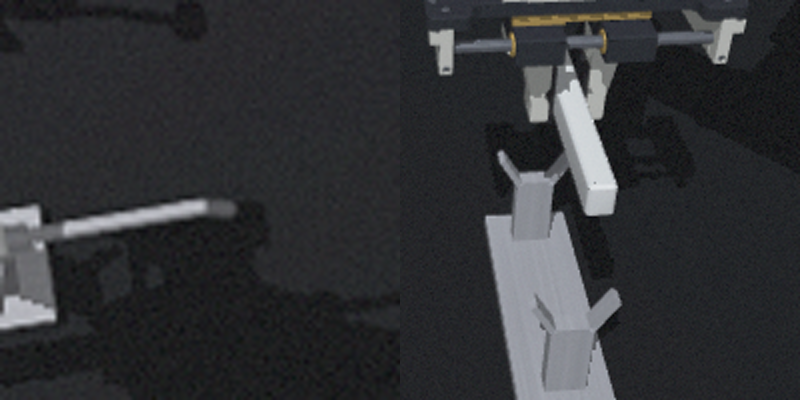

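The pole sits in the grip as it was taken: rear end at side (414,357), predicted (415,360), and bend at top (285,268), predicted (283,268). It's level and lined up with the rest, so I'll lower it.

```bash
python3 -m pendant '[[-1,0,40,0,0,0],[-1,0,75,0,0,0],[-1,0,100,0,0,0],[-1,0,115,0,0,0],[-1,0,124,0,0,0],[-1,0,129,0,0,0],[-1,0,129,0,0,0],[-1,0,129,0,0,0]]'
```

```text
time_s: 11.4
tcp_pos: [0.4267, 0.2139, 0.091]
eef_rot: [-179.9, 0.0, -81.3]
contact_force: [0.1, -0.1, -0.3]
gripper_width: 0.0176
gripper_force: 45.0
```

```bash
python3 -m pendant '[[0,0,0.5,0,0,0],[0,0,0.5,0,0,0],[0,0,0.5,0,0,0],[0,0,0.5,0,0,0]]' 50 && python3 -m pendant '[[0,0,-15,0,0,0],[0,0,-50,0,0,0],[0,0,-100,0,0,0],[0,0,-150,0,0,0],[-60,0,-190,0,0,0],[-120,0,-200,0,0,0],[-170,0,-200,0,0,0],[-220,0,-200,0,0,0],[-250,0,-200,0,0,0],[-250,0,-200,0,0,0],[-250,0,-200,0,0,0],[-250,0,-200,0,0,0]]'
python3 - <<'E'
from h import *
b=snap("side","side7.png");a=snap("top","top7.png")
cv2.imwrite("pics/c7.png",np.hstack([cv2.resize(a[90:330,120:],(400,185),interpolation=cv2.INTER_AREA) if 0 else cv2.resize(a[:,100:580],(400,400)),cv2.resize(b[:,100:580],(400,400))])[:,:,::-1])
E
sed -i 's/top0.png/top7.png/' m.py; python3 m.py | head -2
```

```text
time_s: 11.9
tcp_pos: [0.4264, 0.2137, 0.0901]
eef_rot: [-180.0, 0.0, -81.3]
contact_force: [-0.5, -0.3, 0.2]
gripper_width: 0.0485
gripper_force: 0.0
time_s: 13.4
tcp_pos: [0.3888, 0.46, 0.2903]
eef_rot: [-180.0, 0.0, -81.3]
contact_force: [-0.5, -1.0, 0.2]
gripper_width: 0.05
gripper_force: 0.0
handle [178 276  63  18 407]
((430.77117919921875, 188.56903076171875), (15.381772994995117, 142.94195556640625), 8.805980682373047)
```

View pics/c7.png

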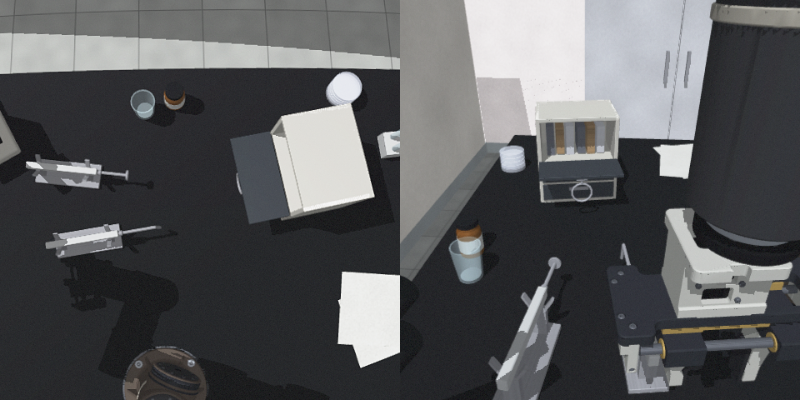

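The hooked pole is back in its rest with its front end at u=241 (242 before). The hatch looks level and the straight pole is untouched. One numeric check on the hatch (ring seen at side about (318,230)), then I hand in.

Run:
```python
from h import *
e=proj("side",[.569,-.211,.09])[0];print(e)
if np.hypot(*(e-[318,230]))<6: print(r.close_job())
```

```text
[319.34470103 232.31851571]
the job is handed in; nothing more can be done
None
```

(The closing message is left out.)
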